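# Open the jam jar on the pastry-case tray

### The job

Pull the tray of the glass pastry case out by its knob to the stop. Then take the broad metal cap on the square jam jar, twist it anticlockwise (seen from above) until it lets go and no farther than that needs, without lifting the jar out of the nest that keeps it from turning. Lift the cap straight up and finish while still holding it level in the gripper, a few centimetres above the open jar; leave the other jar, the mug and the cake stand where they are.

Things in the scene. Friction and masses are not known exactly. Their poses are not given: they have to be found in the camera images.
- case_front (a point): Counter-top glass display case with steel edges, 260 (x) by 400 (y) by 180 mm high, fixed to the counter, open at its front (its -x side, towards the robot). This point: middle of its front edge, on the counter, where its open front begins. Its -x axis is the direction in which the tray comes out.
- tray (a joint): How far the steel tray in the case is pulled out, in m: 0 at the start, 0.17 at its stop. It slides along the case's -x axis, needs about 3 N and stays where left. 340 mm wide; low tarts (45 mm) at its back; in front a white nest block with two square pockets 140 mm apart, each holding one jar. When out, the jars' axes stand 95 mm in front of the case.
- knob (a point): Upright round steel knob on a tongue at the middle of the tray's front, 70 mm in front of the case at the start. Head 26 mm in diameter and 22 mm high on an 18 mm stem; its top is 72 mm above the counter. This point is on its axis, 58 mm above the counter. The tongue's top face is 14 mm above the counter; nothing else stands within 50 mm of the knob.
- jar: The jam jar to open: square, glass, red jam; 62 by 62 mm, 60 mm high to the shoulder, then a round neck, its mouth 88 mm above the underside. Loose, about 0.4 kg; stands 20 mm deep with 1 mm of play in either pocket of the nest (the jars swap places), which keeps it from turning. Origin: centre of its underside, 20 mm above the counter. Axes parallel to the case's.
- cap: Broad flat metal twist cap on the jam jar: round, 60 mm diameter, 22 mm high, 45 g, loose. Origin: its centre, half-way up; when closed 84 mm above the jar's underside (104 mm above the counter), with 13 mm of bare neck between its rim and the jar's shoulder. Tight: 0.2 to 0.5 N m. A turn of 45 to 65 degrees anticlockwise from above frees it: one grasp is enough.
- cap_lug (a point): Point on one of the cap's two lugs, 24 mm from its axis along the cap's x axis, 8 mm below its centre. The angle of this axis, anticlockwise from the jar's x axis, is 30 to 50 degrees at the start (less soon meets a stop), about 95 where the cap lets go; beyond 150 is too far.
- jar_mouth (a point): Centre of the jar's mouth, on its axis, 88 mm above its underside. Two level ribs round the neck hold the cap's lugs, so the cap does not rise while it turns; pulled up too early it takes the jar along. When the lugs leave the ribs, a springy seal on the mouth pushes the cap up by 3 mm (about 10 N). Closed, the cap's rim is 15 mm below this point.
- small_cap_jar: Bystander in the other pocket, 140 mm beside the jam jar: square jar 62 by 62 mm with amber filling, 102 mm high, small cap of 34 mm diameter. It moves only with the tray. Origin: centre of its underside, 20 mm above the counter.
- mug: Bystander: white mug with a handle, 76 mm diameter, 85 mm high, on the counter left of the case's front. Origin: centre of its underside.
- cake_stand: Bystander: white footed cake stand, 140 mm diameter, with one tart, 120 mm high in all, on the counter right of the case's front. Origin: centre of its underside.

How it is judged:
By the outcome, as a careful person would: the job done as asked, in the order asked, and still so for the second after the job is handed in, while the arm keeps its last pose, push and grip.
It also fails if it takes over 53 s, if anything falls off the work surface, if the arm or the gripper's body presses on something with over 40 N, if the wrist force passes 120 N, or if a joint passes its speed limit or range.

### The arm

A 6-joint arm with a two-finger parallel gripper is mounted at the origin on the work surface. World frame = base frame: x ahead of the robot, y to its left, z up, the work surface at z = 0. Lengths are in m, angles in rad, forces in N, time in s.
With the tool pointing down it reaches from about 0.325 to 0.875 m from the base axis. Payload 4.4 kg.
Tool frame: the origin (TCP) lies midway between the tips of the shut fingers; the grasp point (between the pads) lies manip.hold_point_z behind it (manip.hold_point_z is the distance from the TCP to the grasp point, in m); z points along the fingers, y is the line along which they close (so a half turn about z gives the same grasp; the last joint's range is limited). The gripper opens to 85 mm and grips with 20 to 120 N. Pads are 22 mm wide; open, the fingers measure 114 mm over their backs; the gripper's body (76 mm by 85 mm) begins 54 mm behind the grasp point. The pads swing forward as they close: fully open they stand 13 mm farther back than shut.
Start: joints at [-0.15, 0.207, 1.542, -0, 1.393, -0.15], TCP at [0.575, -0, 0.231] pointing down, gripper open.
Joint ranges: [-2.73, 2.73], [-0.86, 2.22], [0.23, 2.46], [-1.11, 4.25], [0.08, 2.63], [-2.82, 2.82]. Speed limits (rad/s): [2.79, 2.79, 3.14, 3.14, 3.14, 3.14].

### API

Orientations are given as a 3x3 rotation matrix whose columns are the frame's x, y, z axes.
In Python, from plant import status, viewer, sign_off, manip gives the robot as it stands.
- The arm moves only by the shell command python3 -m crank 'ROWS' [FORCE]. ROWS is JSON, a list that holds one entry, the list of rows, each a list of 5 numbers: the closure, from 0 (fully open) to 1 (shut), then the shift along the tool's x, y, z in cm, then the turn about the tool's z in degrees. A call has exactly 10 rows; each row shifts and turns the commanded pose from where the row before left it, along the tool's axes as they then stand; what a row does not reach is not made up. A row lasts 1/8 s, in which the tool goes at most 62.5 mm and 10.7 degrees, less where a joint would pass 70% of its speed; a pose out of reach is approached as far as the arm can. A call with a gripper value outside its range is refused whole. The fingers move at their own pace and stop on an object; FORCE is the grip in N (left out, the last holds). Time passes only in rows, so rows that do not move let the fingers close, or fill a call up. It gives the time, the measured TCP pose, the force, the opening and the grip force at its end, in the units of the state.
- status.observe(): the state, without advancing time (a new reading comes with each control period).
- viewer.camera(name): name is "scene" or "side" or "wrist"; returns the picture (420x560x3 uint8, red, green, blue); there is no depth.
- viewer.camera_info(name): a dict with "fov_y" (degrees; the focal length in pixels is half the picture's height over the tangent of half this angle, whatever the lens; pixels are square), "cx", "cy" (the principal point, pixels), "R" (3x3) and "t" (3): a world point X has camera coordinates R X + t. Camera axes: x right, y down, z forward; pixel columns grow to the right and rows downward; lengths in m; the calibration is good to about 2 mm. The wrist camera is an equidistant fisheye: a pixel r from the principal point sees the ray r / f radians off the axis. A picture is of the moment at which its call begins: read the wrist's pose just before it. camera_info takes no time and is no camera call; for the wrist camera it gives the pose at the moment of the call.
- sign_off(): hands the job in; it is judged then, once.
The state is a dict: "clock": time; "joint_positions": joint angles; "joint_velocities": joint speeds; "joint_efforts": joint torques, N m; "tool_pos": TCP position; "tcp_rot": TCP orientation; "ft_force": force on the tool from outside, world axes, zero at the start; "ft_torque": the same for the moment, N m; "gripper_width": finger opening in m; "finger_force": force on a finger pad.
Only numpy, scipy, OpenCV 4.12 (cv2) and the standard library are available. Lean on these libraries where they do the work, as an engineer would, in place of code of your own. Each camera call takes 0.05 s, during which the arm holds its last target. There are 200 camera calls.

## Working session

There is one attempt and no reset: what is moved stays moved. The work goes in short steps, Python scripts to look and compute and a shell command to move; the robot and the scene stay as the last step left them, time stands still between calls to the robot, and variables do not carry over. Pictures are saved under pics/ and viewed, at most 10 in all, crops included, and the job is handed in when it is done.

```bash
mkdir -p pics; ls
python3 - <<'E'
from plant import status, viewer, manip
import cv2, numpy as np
print({k:np.round(v,3).tolist() for k,v in status.observe().items()}, manip.hold_point_z)
for n in ["scene","side","wrist"]:
    i=viewer.camera_info(n); print(n,{k:np.round(v,4).tolist() for k,v in i.items()})
    cv2.imwrite(f"pics/{n}0.png",viewer.camera(n)[:,:,::-1])
a=[cv2.imread(f"pics/{n}0.png") for n in ["scene","side"]]
E
```

```text
pics
{'clock': 0.0, 'joint_positions': [-0.15, 0.207, 1.543, -0.0, 1.393, -0.15], 'joint_velocities': [0.0, 0.001, 0.0, -0.001, -0.0, 0.0], 'joint_efforts': [0.0, -38.303, -29.159, -0.0, 0.011, 0.0], 'tool_pos': [0.574, 0.0, 0.23], 'tcp_rot': [[0.0, 1.0, -0.002], [1.0, -0.0, 0.0], [0.0, -0.002, -1.0]], 'ft_force': [0.512, -0.482, 0.128], 'ft_torque': [0.022, -0.043, -0.043], 'finger_force': 0.0, 'gripper_width': 0.085} 0.0187
scene {'fov_y': 45.8303, 'cx': 277.3673, 'cy': 209.7079, 'R': [[0.7665, -0.6421, 0.0115], [-0.5328, -0.6458, -0.5468], [0.3586, 0.413, -0.8372]], 't': [-0.5, 0.4, 0.9174]}
side {'fov_y': 43.1574, 'cx': 282.545, 'cy': 215.9233, 'R': [[0.7799, -0.6258, -0.0098], [-0.3218, -0.3876, -0.8638], [0.5368, 0.6769, -0.5037]], 't': [-0.5229, 0.2853, 1.0469]}
wrist {'fov_y': 65.7065, 'cx': 278.3327, 'cy': 206.1517, 'R': [[1.0, -0.0009, -0.0023], [-0.0002, -0.9576, 0.2881], [-0.0025, -0.2881, -0.9576]], 't': [-0.5739, -0.0377, 0.3803]}
```

View pics/scene0.png

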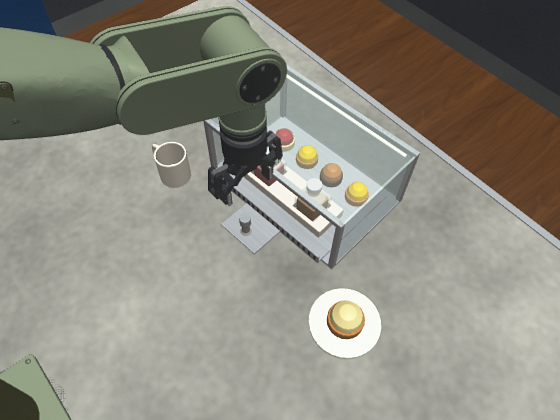

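View pics/wrist0.png

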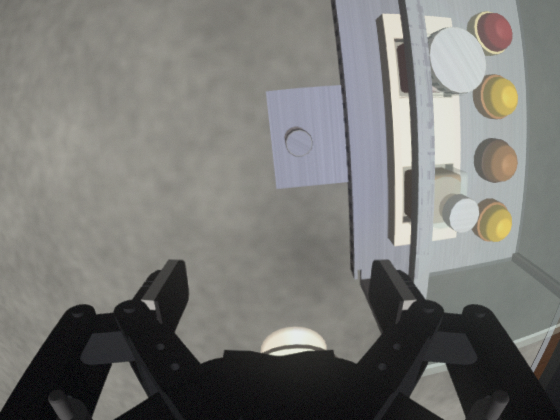

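The scene view shows the knob at (245,220) and the jars still in the case. In the wrist view the knob top is at (299,141), the tongue's front corners at (267,92) and (276,188), the broad cap at (457,60) and the small cap at (460,213).

```bash
cat > h.py <<'E'
import numpy as np
from plant import status, viewer
def ray(i,u,v,fish):
    f=210/np.tan(np.radians(i["fov_y"])/2); d=np.array([(u-i["cx"])/f,(v-i["cy"])/f])
    if fish:
        r=np.hypot(*d); c=np.array([*(d/r*np.sin(r)),np.cos(r)]) if r>0 else np.array([0,0,1.])
    else: c=np.array([*d,1.])
    R=np.array(i["R"]); return -R.T@np.array(i["t"]), R.T@c
def at(i,u,v,z,fish=True):
    o,d=ray(i,u,v,fish); return np.round(o+d*(z-o[2])/d[2],4)
E
python3 - <<'E'
from h import *
w=viewer.camera_info("wrist"); s=viewer.camera_info("scene")
print("knob",at(w,299,141,.072),at(s,245,218,.072,False))
p=[at(w,*q,.014) for q in [(267,92),(276,188),(340,86),(347,181)]];print(p)
for a,b in [(0,1),(2,3)]: d=p[a]-p[b]; print("yaw",np.degrees(np.arctan2(-d[0],d[1])))
print("cap",at(w,457,60,.115),"small",at(w,460,213,.122))
E
```

```text
knob [0.5935 0.0451 0.072 ] [0.5931 0.0409 0.072 ]
[array([0.5619, 0.0941, 0.014 ]), array([ 0.5715, -0.0138,  0.014 ]), array([0.6419, 0.1022, 0.014 ]), array([ 0.653 , -0.0053,  0.014 ])]
yaw 5.084290896397483
yaw 5.8952304030645495
cap [0.7288 0.1268 0.115 ] small [ 0.7398 -0.0095  0.122 ]
```

```bash
python3 -m crank '[[[0.3,2,1.2,0,-5.2],[0.3,2.15,1.15,0,0],[0.3,0,0,2,0],[0.3,0,0,4,0],[0.3,0,0,4,0],[0.3,0,0,2,0],[0.3,0,0,0,0],[0.3,0,0,0,0],[0.3,0,0,0,0],[0.3,0,0,0,0]]]' 40
python3 - <<'E'
from h import *
import cv2
w=viewer.camera_info("wrist"); im=viewer.camera("wrist"); cv2.imwrite("pics/w1.png",im[:,:,::-1])
o=status.observe();print(o["tool_pos"],o["clock"],o["gripper_width"])
f=210/np.tan(np.radians(w["fov_y"])/2)
for p in [(.5935,.0435,.072),(.5935,.0435,.03)]:
    c=np.array(w["R"])@p+w["t"]; r=np.hypot(c[0],c[1]); k=f*np.arctan2(r,c[2])/r; print(w["cx"]+k*c[0],w["cy"]+k*c[1])
E
```

```text
clock: 1.4
tool_pos: [0.5974, 0.0424, 0.1126]
tcp_rot: [[-0.091, 0.996, 0.002], [0.996, 0.091, -0.0], [-0.0, 0.002, -1.0]]
ft_force: [0.5, 0.3, -1.2]
gripper_width: 0.0601
finger_force: 0.0
[0.59715054 0.0423815  0.11233066] 1.45 0.05987950331911799
271.8585530649164 231.2519678840667
272.8228143445689 210.40359962536627
```

View pics/w1.png

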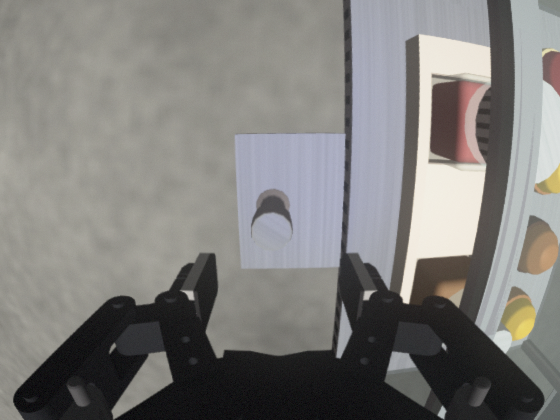

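The knob top is at (272,230), within a pixel of the prediction, and the tongue edges line up with the gripper. Next I descend, close and pull.

```bash
python3 -m crank '[[[0.3,0.1,-0.35,1.1,0],[0.3,0,0,3,0],[0.3,0,0,3,0],[0.3,0,0,0,0],[0.8,0,0,0,0],[0.8,0,0,0,0],[0.8,0,0,0,0],[0.8,0,0,0,0],[0.8,0,0,0,0],[0.8,0,0,0,0]]]' 40
```

```text
clock: 2.7
tool_pos: [0.5931, 0.043, 0.042]
tcp_rot: [[-0.091, 0.996, 0.0], [0.996, 0.091, -0.0], [-0.0, 0.0, -1.0]]
ft_force: [-4.1, -0.6, 6.1]
gripper_width: 0.0244
finger_force: 39.6
```

```bash
python3 -m crank '[[[0.8,0,-0.3,0,0],[0.8,0,-0.8,0,0],[0.8,0,-1.2,0,0],[0.8,0,-1.2,0,0],[0.8,0,-1.2,0,0],[0.8,0,-1.2,0,0],[0.8,0,-1.2,0,0],[0.8,0,-1.2,0,0],[0.8,0,-1.2,0,0],[0.8,0,-1.2,0,0]]]'; python3 -m crank '[[[0.8,0,-1.2,0,0],[0.8,0,-1.2,0,0],[0.8,0,-1.2,0,0],[0.8,0,-1,0,0],[0.8,0,-0.8,0,0],[0.8,0,-0.5,0,0],[0.8,0,-0.3,0,0],[0.8,0,-0.3,0,0],[0.8,0,0,0,0],[0.8,0,0,0,0]]]'
```

```text
clock: 3.95
tool_pos: [0.4878, 0.0321, 0.042]
tcp_rot: [[-0.091, 0.996, 0.005], [0.996, 0.091, -0.002], [-0.003, 0.005, -1.0]]
ft_force: [4.2, -3.1, 7.0]
gripper_width: 0.0244
finger_force: 40.6
clock: 5.2
tool_pos: [0.424, 0.0255, 0.0419]
tcp_rot: [[-0.091, 0.996, 0.006], [0.996, 0.091, -0.004], [-0.004, 0.005, -1.0]]
ft_force: [3.2, -5.5, 7.4]
gripper_width: 0.0247
finger_force: 40.6
```

```bash
python3 -m crank '[[[0.8,0,-0.2,0,0],[0.8,0,-0.2,0,0],[0.8,0,-0.2,0,0],[0.8,0,0,0,0],[0.8,0,0,0,0],[0.8,0,0,0,0],[0.8,0,0,0,0],[0.8,0,0,0,0],[0.8,0,0,0,0],[0.8,0,0,0,0]]]'
```

```text
clock: 6.45
tool_pos: [0.4241, 0.0255, 0.0421]
tcp_rot: [[-0.09, 0.996, 0.02], [0.996, 0.09, -0.003], [-0.004, 0.019, -1.0]]
ft_force: [22.8, -2.5, -17.0]
gripper_width: 0.0244
finger_force: 40.4
```

```bash
python3 -m crank '[[[0.8,0,0.3,0,0],[0.8,0,0.4,0,0],[0.3,0,0,0,0],[0.3,0,0,0,0],[0.3,0,0,0,0],[0.3,0,0,0,0],[0.3,0,0,-2,0],[0.3,0,0,-5,0],[0,0,0,-5,0],[0,0,0,-5,0]]]' 80;  python3 -m crank '[[[0,2,2,0,0],[0,2,3,0,0],[0,2,3,0,0],[0,1.5,2.5,0,0],[0,0,0,0,0],[0,0,0,0,0],[0,0,0,0,0],[0,0,0,0,0],[0,0,0,0,0],[0,0,0,0,0]]]'
python3 - <<'E'
from h import *
import cv2
w=viewer.camera_info("wrist"); cv2.imwrite("pics/w2.png",viewer.camera("wrist")[:,:,::-1])
s=viewer.camera_info("side"); cv2.imwrite("pics/s2.png",viewer.camera("side")[:,:,::-1])
import json;json.dump({k:np.array(v).tolist() for k,v in w.items()},open("w2.json","w"))
E
```

```text
clock: 7.7
tool_pos: [0.4221, 0.0278, 0.2116]
tcp_rot: [[-0.091, 0.996, -0.0], [0.996, 0.091, 0.0], [0.0, -0.0, -1.0]]
ft_force: [0.8, 0.1, -0.2]
gripper_width: 0.0854
finger_force: 0.0
clock: 8.95
tool_pos: [0.5203, 0.1117, 0.2104]
tcp_rot: [[-0.09, 0.996, 0.0], [0.996, 0.09, 0.0], [-0.0, 0.0, -1.0]]
ft_force: [0.1, 0.1, 0.4]
gripper_width: 0.0855
finger_force: 0.0
```

View pics/w2.png

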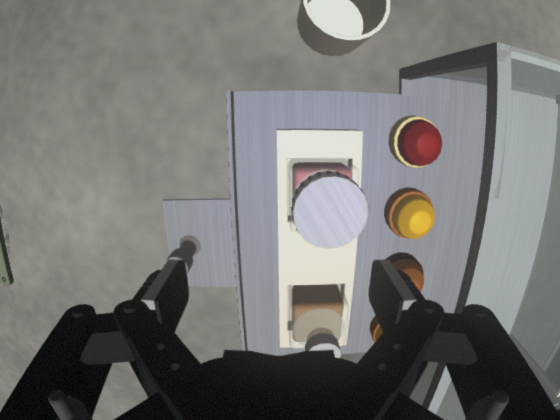

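View pics/s2.png

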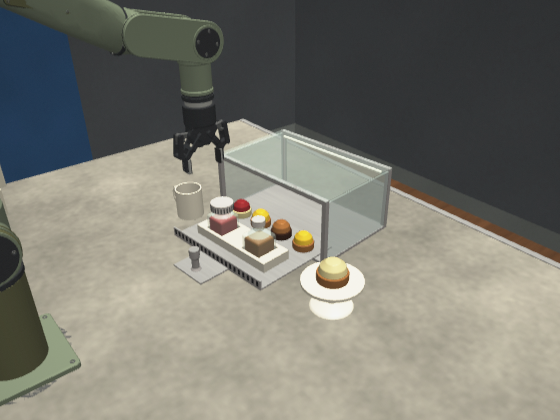

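The tray is out and both jars are clear of the case. The cap's top disc is centred at about (330,211) with left/right edges at 292 and 368; the mug rim is at about (347,0–40).

Run:
```python
from h import *
import json,cv2
w=json.load(open("w2.json"))
for q in [(330,211),(292,211),(368,211),(330,174),(330,248)]: print(at(w,*q,.115))
a,b=at(w,230,92,.012),at(w,244,352,.012); print("front edge yaw",np.degrees(np.arctan2(b[0]-a[0],a[1]-b[1])))
print("mug edge",at(w,345,40,.085),at(w,388,15,.085),at(w,304,10,.085))
s=viewer.camera_info("side"); print("side cap",at(s,222,204,.115,False))
print(status.observe()["tool_pos"],status.observe()["joint_positions"])
```

```text
[0.5607 0.1122 0.115 ]
[0.5312 0.1096 0.115 ]
[0.5914 0.1149 0.115 ]
[0.5569 0.1412 0.115 ]
[0.5652 0.081  0.115 ]
front edge yaw 5.605016583593336
mug edge [0.563  0.2505 0.085 ] [0.5986 0.2804 0.085 ] [0.5271 0.2724 0.085 ]
side cap [0.5533 0.0987 0.115 ]
[0.52039427 0.11174135 0.21033849] [ 4.88519450e-02  1.34434806e-01  1.67009926e+00 -1.34213211e-05
  1.33697423e+00 -4.17732096e-02]
```

```bash
python3 -m crank '[[[0,-0.2,2,0,0],[0,-0.2,2,0,0],[0,0,0,2,0],[0,0,0,3,0],[0,0,0,2,0],[0,0,0,0,0],[0,0,0,0,0],[0,0,0,0,0],[0,0,0,0,0],[0,0,0,0,0]]]'
python3 - <<'E'
from h import *
import cv2,json
w=viewer.camera_info("wrist"); cv2.imwrite("pics/w3.png",viewer.camera("wrist")[:,:,::-1])
json.dump({k:np.array(v).tolist() for k,v in w.items()},open("w3.json","w"))
f=210/np.tan(np.radians(w["fov_y"])/2)
t=np.linspace(0,2*np.pi,9)[:-1]
for p in [(.561,.1115,.115)]+[(.561+.03*np.cos(a),.1115+.03*np.sin(a),.115) for a in t]:
    c=np.array(w["R"])@p+w["t"]; r=np.hypot(c[0],c[1]); k=f*np.arctan2(r,c[2])/r; print(int(w["cx"]+k*c[0]),int(w["cy"]+k*c[1]))
E
```

```text
clock: 10.3
tool_pos: [0.5609, 0.1115, 0.1409]
tcp_rot: [[-0.091, 0.996, 0.001], [0.996, 0.091, 0.0], [-0.0, 0.001, -1.0]]
ft_force: [0.5, 0.3, -0.3]
gripper_width: 0.0858
finger_force: 0.0
278 243
330 247
320 210
283 191
243 204
225 238
239 272
273 288
310 278
```

View pics/w3.png

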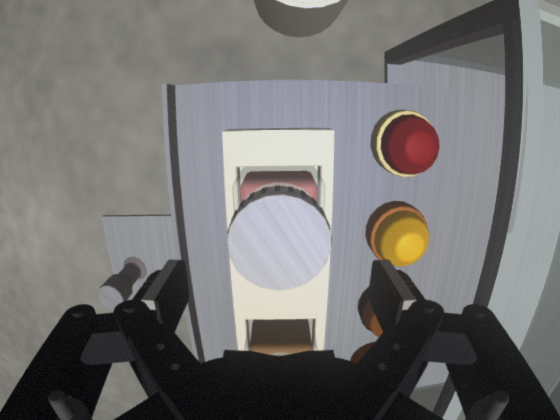

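The cap disc (228–331, 192–290) matches the prediction to about 1 px. I go down and grip.

```bash
python3 -m crank '[[[0,0,0,2,0],[0,0,0,2,0],[0,0,0,1.5,0],[0,0,0,0.6,0],[0,0,0,0,0],[0.7,0,0,0,0],[0.7,0,0,0,0],[0.7,0,0,0,0],[0.7,0,0,0,0],[0.7,0,0,0,0]]]' 80; python3 -c "
from plant import status
o=status.observe();print(o['ft_force'],o['ft_torque'])"
```

```text
clock: 11.6
tool_pos: [0.5616, 0.1115, 0.0807]
tcp_rot: [[-0.091, 0.996, 0.002], [0.996, 0.091, 0.0], [-0.0, 0.002, -1.0]]
ft_force: [-0.8, -0.2, 5.4]
gripper_width: 0.0575
finger_force: 85.5
[-0.77309569 -0.22398252  5.40132252] [-0.01263313  0.21107246 -0.0053137 ]
```

```bash
python3 -m crank '[[[0.7,0,0,0,-4],[0.7,0,0,0,-4],[0.7,0,0,0,-4],[0.7,0,0,0,-4],[0.7,0,0,0,-4],[0.7,0,0,0,-4],[0.7,0,0,0,-4],[0.7,0,0,0,-4],[0.7,0,0,0,-4],[0.7,0,0,0,0]]]'; python3 -c "
from plant import status
o=status.observe();print(o['ft_force'],o['ft_torque'])"
```

```text
clock: 12.85
tool_pos: [0.5619, 0.1116, 0.0808]
tcp_rot: [[-0.659, 0.752, 0.003], [0.752, 0.659, 0.0], [-0.002, 0.002, -1.0]]
ft_force: [-1.8, -0.8, 5.6]
gripper_width: 0.0574
finger_force: 85.4
[-1.84155204 -0.80494504  5.61023596] [0.05817842 0.08931355 0.14402515]
```

```bash
python3 -m crank '[[[0.7,0,0,0,-2],[0.7,0,0,0,-2],[0.7,0,0,0,-2],[0.7,0,0,0,-2],[0.7,0,0,0,-2],[0.7,0,0,0,0],[0.7,0,0,0,0],[0.7,0,0,0,0],[0.7,0,0,0,0],[0.7,0,0,0,0]]]'
python3 - <<'E'
from h import *
import cv2
o=status.observe();print(o['ft_force'],o['ft_torque'])
cv2.imwrite("pics/w4.png",viewer.camera("wrist")[:,:,::-1])
E
```

```text
clock: 14.1
tool_pos: [0.5619, 0.1116, 0.0808]
tcp_rot: [[-0.779, 0.627, 0.003], [0.627, 0.779, 0.0], [-0.002, 0.002, -1.0]]
ft_force: [-0.0, -0.1, 5.0]
gripper_width: 0.058
finger_force: 85.6
[-0.01744679 -0.09653649  5.04906567] [-0.00772339  0.07947754 -0.10243504]
```

View pics/w4.png

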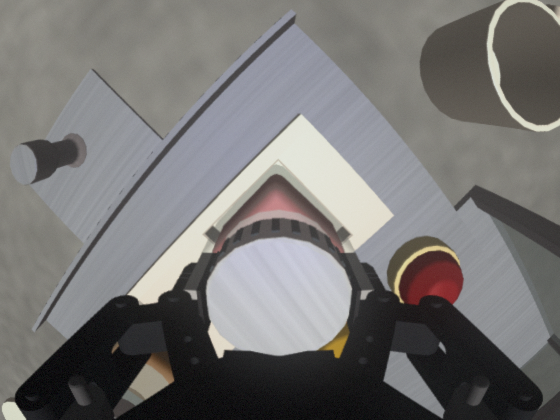

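The brushed lines on the cap lean the same way relative to the fingers as before (no slip), and the jar is square in its pocket. So far the turn is 46°, with no upward jump yet.

```bash
C='from plant import status
o=status.observe();print(o["ft_force"].round(2),o["ft_torque"].round(2))'
python3 -m crank '[[[0.7,0,0,0,-1],[0.7,0,0,0,-1],[0.7,0,0,0,-1],[0.7,0,0,0,-1],[0.7,0,0,0,-1],[0.7,0,0,0,0],[0.7,0,0,0,0],[0.7,0,0,0,0],[0.7,0,0,0,0],[0.7,0,0,0,0]]]' | grep -v clock; python3 -c "$C"
```

```text
tool_pos: [0.5619, 0.1116, 0.0808]
tcp_rot: [[-0.831, 0.557, 0.003], [0.557, 0.831, 0.0], [-0.002, 0.002, -1.0]]
ft_force: [-1.1, 0.1, 4.3]
gripper_width: 0.0579
finger_force: 85.7
[-1.12  0.09  4.33] [ 0.07  0.1  -0.07]
```

```bash
C='from plant import status
o=status.observe();print(o["ft_force"].round(2),o["ft_torque"].round(2))'
python3 -m crank '[[[0.7,0,0,0,-1],[0.7,0,0,0,-1],[0.7,0,0,0,-1],[0.7,0,0,0,-1],[0.7,0,0,0,-1],[0.7,0,0,0,0],[0.7,0,0,0,0],[0.7,0,0,0,0],[0.7,0,0,0,0],[0.7,0,0,0,0]]]' | grep -v clock; python3 -c "$C"
```

```text
tool_pos: [0.5619, 0.1116, 0.0809]
tcp_rot: [[-0.876, 0.482, 0.003], [0.482, 0.876, 0.0], [-0.003, 0.002, -1.0]]
ft_force: [0.2, 0.6, 5.5]
gripper_width: 0.0574
finger_force: 85.7
[0.18 0.56 5.51] [-0.02  0.1  -0.12]
```

```bash
C='from plant import status
o=status.observe();print(o["ft_force"].round(2),o["ft_torque"].round(2))'
python3 -m crank '[[[0.7,0,0,0,-1],[0.7,0,0,0,-1],[0.7,0,0,0,-1],[0.7,0,0,0,-1],[0.7,0,0,0,-1],[0.7,0,0,0,0],[0.7,0,0,0,0],[0.7,0,0,0,0],[0.7,0,0,0,0],[0.7,0,0,0,0]]]' | grep -v clock; python3 -c "$C"
```

```text
tool_pos: [0.5621, 0.1116, 0.0812]
tcp_rot: [[-0.915, 0.404, 0.003], [0.404, 0.915, 0.0], [-0.003, 0.002, -1.0]]
ft_force: [-1.0, -0.7, 8.0]
gripper_width: 0.0577
finger_force: 85.9
[-1.   -0.75  7.96] [-0.02  0.18 -0.06]
```

```bash
C='from plant import status
o=status.observe();print(o["ft_force"].round(2),o["ft_torque"].round(2))'
python3 -m crank '[[[0.7,0,0,0,-1],[0.7,0,0,0,-1],[0.7,0,0,0,-1],[0.7,0,0,0,-1],[0.7,0,0,0,0],[0.7,0,0,0,0],[0.7,0,0,0,0],[0.7,0,0,0,0],[0.7,0,0,0,0],[0.7,0,0,0,0]]]' | grep -v clock; python3 -c "$C"
```

```text
tool_pos: [0.5626, 0.1116, 0.0818]
tcp_rot: [[-0.941, 0.339, 0.005], [0.339, 0.941, 0.0], [-0.004, 0.002, -1.0]]
ft_force: [-0.8, 0.5, 8.6]
gripper_width: 0.0573
finger_force: 86.0
[-0.83  0.46  8.56] [-0.07  0.16 -0.03]
```

```bash
python3 -m crank '[[[0.7,0,0,-0.1,0],[0.7,0,0,-0.1,0],[0.7,0,0,-0.1,0],[0.7,0,0,-0.1,0],[0.7,0,0,0,0],[0.7,0,0,0,0],[0.7,0,0,0,0],[0.7,0,0,0,0],[0.7,0,0,0,0],[0.7,0,0,0,0]]]'
```

```text
clock: 20.4
tool_pos: [0.5611, 0.1115, 0.0837]
tcp_rot: [[-0.941, 0.339, 0.001], [0.339, 0.941, 0.0], [-0.001, 0.0, -1.0]]
ft_force: [1.3, 0.6, 3.9]
gripper_width: 0.0578
finger_force: 85.5
```

```bash
python3 -m crank '[[[0.7,0,0,-0.1,0],[0.7,0,0,-0.1,0],[0.7,0,0,-0.1,0],[0.7,0,0,-0.1,0],[0.7,0,0,0,0],[0.7,0,0,0,0],[0.7,0,0,0,0],[0.7,0,0,0,0],[0.7,0,0,0,0],[0.7,0,0,0,0]]]'
```

```text
clock: 21.65
tool_pos: [0.5606, 0.1115, 0.0873]
tcp_rot: [[-0.941, 0.339, -0.0], [0.339, 0.941, 0.0], [0.0, 0.0, -1.0]]
ft_force: [-0.3, -0.3, -1.0]
gripper_width: 0.0578
finger_force: 85.2
```

```bash
python3 -m crank '[[[0.7,0,0,-0.3,0],[0.7,0,0,-0.6,0],[0.7,0,0,-0.8,0],[0.7,0,0,-0.8,0],[0.7,0,0,-0.8,0],[0.7,0,0,-0.6,0],[0.7,0,0,-0.3,0],[0.7,0,0,0,0],[0.7,0,0,0,0],[0.7,0,0,0,0]]]'
python3 - <<'E'
from h import *
import cv2
a=viewer.camera("side")[130:290,130:330,::-1]; b=viewer.camera("wrist")[:,:,::-1]
cv2.imwrite("pics/f.png",np.hstack([cv2.resize(a,(400,320)),cv2.resize(b,(400,300))[:,:] if 0 else cv2.copyMakeBorder(cv2.resize(b,(400,300)),0,20,0,0,0)]))
E
```

```text
clock: 22.9
tool_pos: [0.5603, 0.1114, 0.1289]
tcp_rot: [[-0.941, 0.339, -0.001], [0.339, 0.941, -0.0], [0.001, -0.0, -1.0]]
ft_force: [0.3, 0.6, -0.3]
gripper_width: 0.0578
finger_force: 85.2
```

View pics/f.png

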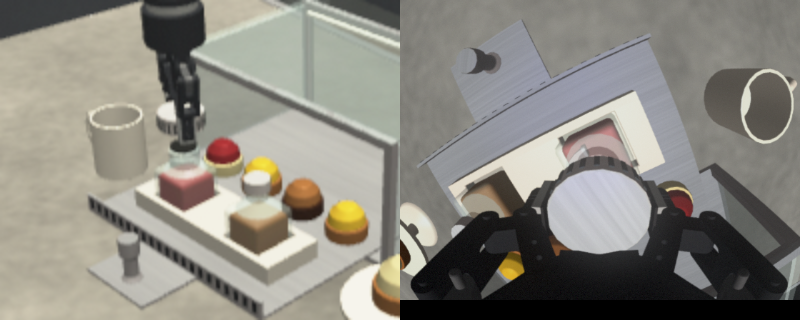

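The cap is held level in the gripper. The open jar neck shows below it at about (185,155) in the left crop, and the jar is seated in its nest. The tray is out, and the other jar and the mug are undisturbed.

```bash
python3 -c "
from plant import sign_off
print(sign_off())"
```

```text
the job is handed in; nothing more can be done
None
```

The job is handed in: the tray is out to its stop, the cap came free after about 65° of anticlockwise turn, and the gripper holds it level about 3–4 cm above the open jar, which stayed in its nest; the mug and other jar look undisturbed in the last picture, and the arm never went near the cake stand.

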